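# Flip the status tag of the examined sample

## Robot

A 6-joint arm with a two-finger parallel gripper is mounted at the origin on the work surface. World frame = base frame: x ahead of the robot, y to its left, z up, the work surface at z = 0. Lengths are in m, angles in rad, forces in N, time in s.
With the tool pointing down it reaches from about 0.25 to 0.8 m from the base axis. Payload 8.5 kg.
Tool frame: the origin (TCP) lies midway between the tips of the shut fingers; the grasp point (between the pads) lies arm.grip_point_offset behind it (arm.grip_point_offset is the distance from the TCP to the grasp point, in m); z points along the fingers, y is the line along which they close (so a half turn about z gives the same grasp; the last joint's range is limited). The gripper opens to 85 mm and grips with 20 to 120 N. Pads are 22 mm wide; open, the fingers measure 114 mm over their backs; the gripper's body (76 mm by 85 mm) begins 54 mm behind the grasp point. The pads swing forward as they close: fully open they stand 13 mm farther back than shut.
Start: joints at [1.127, 0.238, -0.013, 1.319, 0, 1.571], TCP at [0.225, 0.474, 0.195] pointing down, gripper open.
Joint ranges: [-2.66, 2.66], [-1.03, 1.9], [-1.14, 1.46], [-1.82, 2.27], [-1.45, 1.34], [-3.14, 3.14]. Speed limits (rad/s): [2.22, 2.22, 2.79, 3.14, 3.14, 3.14].

## Interface

Orientations are given as a unit quaternion [w, x, y, z].
In Python, from cell import arm gives the robot as it stands.
- The arm moves only by the tool drive_tool, never from a script. Its argument "commands" is a list of rows, each a list of 7 numbers: the shift along the tool's x, y, z as a fraction of full scale, then the turn, a rotation vector about the tool's x, y, z as a fraction of full scale, then the gripper's target within -1 to 1 (fully open at 1, half-way at 0, shut at -1). In form: [[x, y, z, rx, ry, rz, claw], ...]. A call has exactly 8 rows; each row is the pose to reach, as a shift and turn from the pose commanded when the call began, along the tool's axes at that moment, turning the shorter way round; what a row does not reach only later rows make up. Full scale, the value 1, is 0.5 m for a shift and 2 pi rad for a turn. A row lasts 1/12 s, in which the tool goes at most 41.7 mm and 7.16 degrees, less where a joint would pass 70% of its speed; a pose out of reach is approached as far as the arm can. A call with a number of a shift or a turn outside -1 to 1 is refused whole. A call with a gripper value outside its range is refused whole. The fingers move at their own pace and stop on an object; "force" is the grip in N (left out, the last holds). Time passes only in rows, so rows that repeat a pose let the fingers close, or fill a call up. It gives the time, the measured TCP pose, the force, the opening and the grip force at its end, in the units of the state.
- arm.get_state(): the state, without advancing time (a new reading comes with each control period).
- arm.snapshot(name): name is "scene" or "side" or "wrist"; returns a dict with "color" (384x512x3 uint8, red, green, blue), "fx", "fy", "cx", "cy" (pixels), "eye" and "rotation" of the camera in the world; the wrist camera has in their place "tool_from_camera" (4x4, takes a point from camera to tool coordinates, whose origin is the TCP and whose axes are the flange's). Camera axes: x right, y down, z forward; pixel columns grow to the right and rows downward; lengths in m; the calibration is good to about 2 mm. A picture is of the moment at which its call begins: read the wrist's pose just before it. There is no depth.
- arm.sign_off(): hands the job in; it is judged then, once.
The state is a dict: "time": time; "qpos": joint angles; "dq": joint speeds; "joint_efforts": joint torques, N m; "tool_pos": TCP position; "tcp_rot": TCP orientation; "force": force on the tool from outside, world axes, zero at the start; "torque": the same for the moment, N m; "finger_gap": finger opening in m; "grasp_force": force on a finger pad.
Only numpy, scipy, OpenCV 4.12 (cv2) and the standard library are available. Lean on these libraries where they do the work, as an engineer would, in place of code of your own. Each camera call takes 0.05 s, during which the arm holds its last target. There are 200 camera calls.

## Task

The sample in the blue-lidded cup has been examined: mark it done. With the tips or the outside of the fingers, push the tag in front of that cup right over its hinge, from amber to green, until it lies fully down on its rest on the cups' side; do not take hold of the tag. Leave the cups, the other two tags and the things on the bench as they are.

Things in the scene. Friction and masses are not known exactly. Their poses are not given: they have to be found in the camera images.
- rack: Sample rack fixed to the bench, 170 x 292 mm on plan. Origin on the bench top (z = 0) straight below the middle of its hinge rod. +x points from the tags to the cups behind them (away from the robot, turned up to 0.3 rad), +y to the left along the rod, +z up. Base plate 8 mm thick, x = -30 to +140 mm; nearer than x = -30 mm there is only bare bench under the tags
- rod (a point): Middle of the 6 mm hinge rod of all three tags: rack x = 0, y = 0, z = 65 mm; the rod runs along rack y. White uprights 6 mm thick at rack y = +-45 and +-135 mm carry it; they reach x = +-26 mm and 72 mm high. Two slim rest bars for the tags run along y at x = +-22 mm, tops at z = 63 mm
- tag_1 (a joint): Angle (rad) of the left (the end towards the rack's +y) tag. 0: level on the near rest, towards the robot, amber up (often left a little short of it: starts at 0.05 to 0.35). pi/2: upright. pi (stop): level on the far rest, towards the cups, green up. Stiff hinge (0.03 N m, under 1 N at the edge): the tag stays at any angle where it is left
- tag_1_edge (a point): Middle of the free edge of the left (the end towards the rack's +y) tag, hinged at rack y = +90 mm: a flat plate, amber on one face, green on the other, 54 mm wide along the rod, 4 mm thick, reaching 65 mm from the rod's centre. Axes: -x from the hinge out to the edge, y along the rod, z out of the amber face
- tag_2 (a joint): Angle (rad) of the middle tag. 0: level on the near rest, towards the robot, amber up (often left a little short of it: starts at 0.05 to 0.35). pi/2: upright. pi (stop): level on the far rest, towards the cups, green up. Stiff hinge (0.03 N m, under 1 N at the edge): the tag stays at any angle where it is left
- tag_2_edge (a point): Middle of the free edge of the middle tag, hinged at rack y = 0 mm: a flat plate, amber on one face, green on the other, 54 mm wide along the rod, 4 mm thick, reaching 65 mm from the rod's centre. Axes: -x from the hinge out to the edge, y along the rod, z out of the amber face
- tag_3 (a joint): Angle (rad) of the right (the end towards the rack's -y) tag. 0: level on the near rest, towards the robot, amber up (often left a little short of it: starts at 0.05 to 0.35). pi/2: upright. pi (stop): level on the far rest, towards the cups, green up. Stiff hinge (0.03 N m, under 1 N at the edge): the tag stays at any angle where it is left
- tag_3_edge (a point): Middle of the free edge of the right (the end towards the rack's -y) tag, hinged at rack y = -90 mm: a flat plate, amber on one face, green on the other, 54 mm wide along the rod, 4 mm thick, reaching 65 mm from the rod's centre. Axes: -x from the hinge out to the edge, y along the rod, z out of the amber face
- place_1 (a point): Centre of the floor of the left (the end towards the rack's +y) cup place, straight behind tag_1: rack x = 100 mm, y = +90 mm, z = 8 mm. The cup stands in a 52 mm hole of a white plate whose top is at 38 mm, x = 67 to 133 mm
- place_2 (a point): Centre of the floor of the middle cup place, straight behind tag_2: rack x = 100 mm, y = 0 mm, z = 8 mm. The cup stands in a 52 mm hole of a white plate whose top is at 38 mm, x = 67 to 133 mm
- place_3 (a point): Centre of the floor of the right (the end towards the rack's -y) cup place, straight behind tag_3: rack x = 100 mm, y = -90 mm, z = 8 mm. The cup stands in a 52 mm hole of a white plate whose top is at 38 mm, x = 67 to 133 mm
- cup_blue: Loose clear sample cup with a blue screw lid and a piece of wood inside, 48 mm wide, 70 mm tall, 50 to 100 g, standing in one of the three places of the rack (which one changes). Origin at the centre of its underside, z up
- cup_red: Loose clear sample cup with a red screw lid and a piece of wood inside, 48 mm wide, 70 mm tall, 50 to 100 g, standing in one of the three places of the rack (which one changes). Origin at the centre of its underside, z up
- cup_white: Loose clear sample cup with a white screw lid and a piece of wood inside, 48 mm wide, 70 mm tall, 50 to 100 g, standing in one of the three places of the rack (which one changes). Origin at the centre of its underside, z up
- tape_roll: Loose roll of cream tape lying flat on the bench left of the rack, 90 mm across, 48 mm tall. Origin at the centre of its underside
- mouse: Loose black computer mouse on the bench right of the rack, 104 x 60 x 27 mm. Origin at the centre of its underside
Mind the look-alikes: they are no part of the job. What is shaped like the cup_white but black is not meant. Leave any black look-alike of the cup_red alone.

How it is judged:
By the outcome, as a careful person would: the job done as asked, in the order asked, and still so for the second after the job is handed in, with the robot touching nothing.
It also fails if it takes over 42 s, if anything falls off the work surface, if the arm or the gripper's body presses on something with over 40 N, if the wrist force passes 120 N, or if a joint passes its speed limit or range.

## Working session

There is one attempt and no reset: what is moved stays moved. The work goes in short steps, Python scripts to look and compute and a tool call to move; the robot and the scene stay as the last step left them, time stands still between calls to the robot, and variables do not carry over. Pictures are saved under pics/ and viewed, at most 10 in all, crops included, and the job is handed in when it is done.

Besides the shell and the picture viewer there is one more tool, called after "Call:" as name(argument=value, ...), one argument or row to a line, values as JSON. drive_tool: Moves the arm, as the interface text tells. Its arguments: {"type":"object","properties":{"commands":{"type":"array","items":{"type":"array","items":{"type":"number","minimum":-1,"maximum":1}}},"force":{"type":"number"}},"required":["commands"]}

```bash
mkdir -p pics
python3 - <<'E'
from cell import arm
import cv2,json,numpy as np
s=arm.get_state();print(s['time'],s['tool_pos'],s['tcp_rot'],s['finger_gap'])
for n in("scene","side"):
    d=arm.snapshot(n);cv2.imwrite(f"pics/{n}0.png",cv2.resize(d["color"][:,:,::-1],(800,600)))
    print(n,d["fx"],d["fy"],d["cx"],d["cy"],d["eye"],d["rotation"])
    np.savez(n+".npz",**d)
E
```

```text
0.0 [0.22521834 0.47371419 0.19477445] [-1.60818892e-04  2.20089101e-01  9.75479507e-01 -7.01822424e-04] 0.08524535782948388
scene 350.1825803866108 350.1825803866108 248.53639173958203 192.03322064670044 [ 1.15296965 -0.08232701  0.94652081] [-0.20880087  0.73771656  0.6153665  -0.18303151]
side 357.610486384826 357.610486384826 246.7463993460946 196.1655627145407 [ 0.36569167 -0.69678245  0.65104607] [-0.43286357  0.88534301 -0.14985855  0.07961971]
```

View pics/scene0.png

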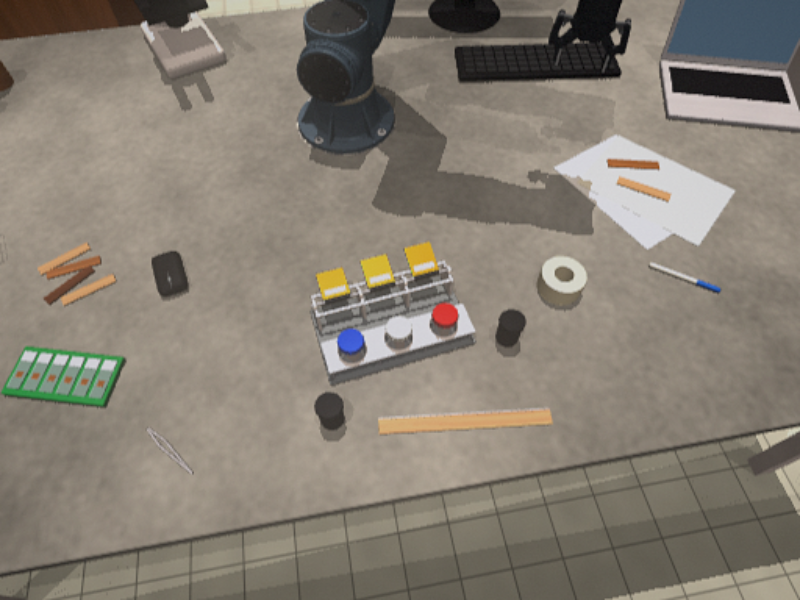

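View pics/side0.png

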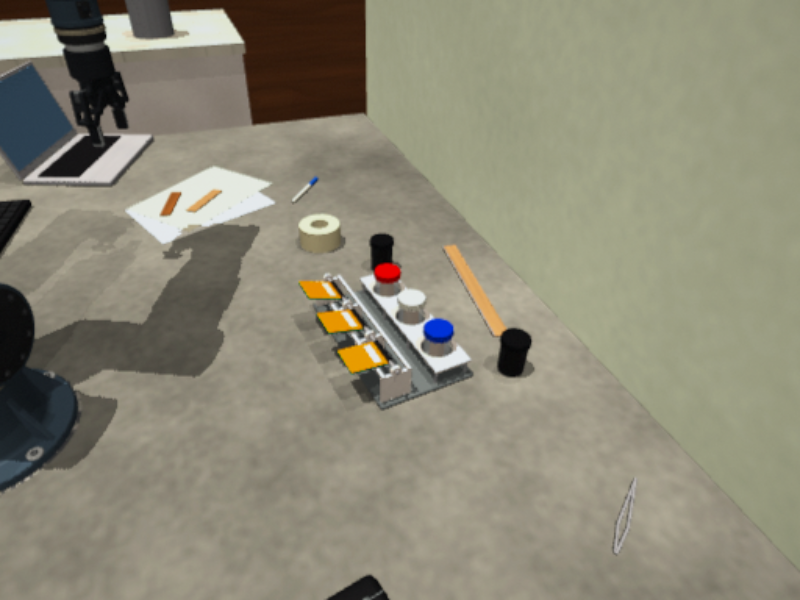

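Blue lid is at the rack's right end (scene (350,342), side (438,330)), so the tag to turn is tag_3. Enlarging both views to locate the rack.

Run:
```python
import cv2,numpy as np
for n,x,y in(("scene",190,145),("side",185,165)):
    c=np.load(n+".npz")["color"][y:y+100,x:x+130,::-1]
    cv2.imwrite(f"pics/{n}1.png",cv2.resize(c,(780,600),interpolation=cv2.INTER_CUBIC))
```

```text
(no output)
```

View pics/scene1.png

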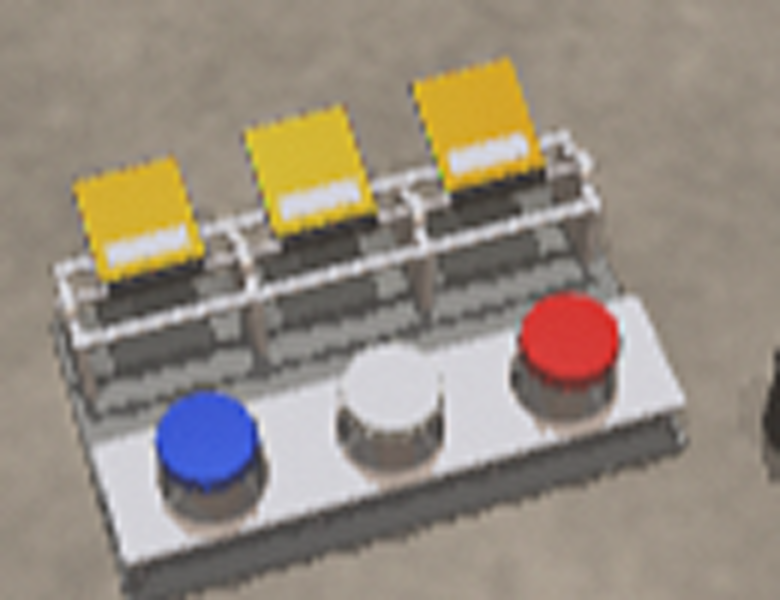

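View pics/side1.png

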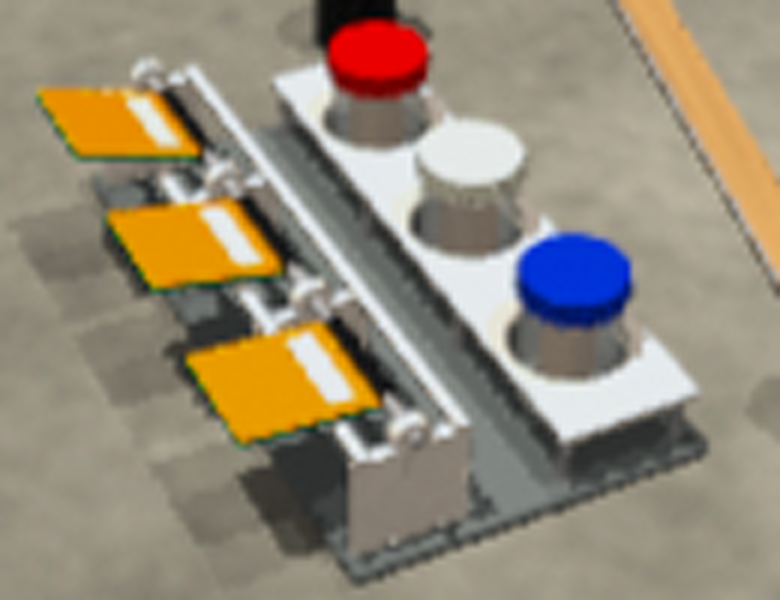

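Clear in both: lid tops at scene crop (208,438), (390,387), (570,337) and side crop (575,270), (470,152), (378,52); tag_3's free edge corners at scene (75,187),(172,158) and side (188,357),(243,442).

```bash
cat > h.py <<'E'
import numpy as np
from scipy.spatial.transform import Rotation as R
def rot(q): return R.from_quat(np.r_[q[1:],q[0]])
def proj(d,P):
    r=d["rotation"]; M=r if np.shape(r)==(3,3) else rot(r).as_matrix()
    c=(np.asarray(P)-d["eye"])@M
    return np.c_[d["fx"]*c[:,0]/c[:,2]+d["cx"],d["fy"]*c[:,1]/c[:,2]+d["cy"]]
E
python3 - <<'E'
from h import *
from scipy.optimize import least_squares
D={n:dict(np.load(n+".npz")) for n in("scene","side")}
off={"scene":(190,145),"side":(185,165)}
px={"scene":[(208,438),(390,387),(570,337),(75,187),(172,158)],
"side":[(575,270),(470,152),(378,52),(243,442),(188,357),(350,582),(705,450)]}
def pts(p,n):
    a=p[3];e=lambda y:(-.065*np.cos(a),y,.065+.065*np.sin(a))
    L=[(.1,-.09,.078),(.1,0,.078),(.1,.09,.078),e(-.117),e(-.063)]
    if n=="side":L+=[(-.03,-.146,0),(.14,-.146,.004)]
    return R.from_euler('z',p[2]).apply(L)+[p[0],p[1],0]
f=lambda p:np.concatenate([(proj(D[n],pts(p,n))-(np.array(px[n])/6+off[n]-.4)).ravel() for n in D])
s=least_squares(f,[.5,-.05,0,.2]);print(s.x,f(s.x).round(1))
p=s.x;Rz=R.from_euler('z',p[2])
print("edge",pts(p,"scene")[3:].mean(0).round(4),"hinge",(Rz.apply([0,-.09,.065])+[p[0],p[1],0]).round(4))
from cell import arm
t=arm.get_state();print(rot(t["tcp_rot"]).as_matrix().round(3))
E
```

```text
[ 0.57095453 -0.00187891  0.1239493   0.0833833 ] [ 0.  -0.5  0.2 -0.4 -0.  -0.3 -0.2 -0.5  0.7 -0.1  0.  -0.5  0.3 -0.2
  0.5 -0.6 -0.5  0.2 -0.4  0.1  0.7  1.1  1.1 -0.1]
edge [ 0.5178 -0.0992  0.0704] hinge [ 0.5821 -0.0912  0.065 ]
[[-0.903  0.429 -0.001]
 [ 0.429  0.903 -0.001]
 [ 0.    -0.001 -1.   ]]
```

```bash
cat >> h.py <<'E'
P=np.array([.571,-.002,0]);Y=R.from_euler('z',.124)
BASE=Y*R.from_matrix(np.array([[-1,0,0],[0,1,0],[0,0,-1.]]))
def go(*ts):
    """each target: rack x,y,z (mm), tilt deg; prints shift+turn in tool fractions from now"""
    from cell import arm
    s=arm.get_state();T=rot(s["tcp_rot"]);p=np.array(s["tool_pos"])
    r=Y.inv().apply(p-P)*1e3;print("t",round(s["time"],2),"rack",r.round(1),"tilt",np.degrees((BASE.inv()*T).as_rotvec()).round(1),"F",np.round(s["force"],1),"q",np.round(s["qpos"],2))
    for x,y,z,a in ts:
        d=T.inv().apply(P+Y.apply(np.array([x,y,z])/1e3)-p)/.5
        w=(T.inv()*BASE*R.from_euler('y',-a,degrees=True)).as_rotvec()/2/np.pi
        print((x,y,z,a),np.r_[d,w].round(4).tolist())
E
python3 -c "
from h import *
go((-140,-90,180,0),(-140,-90,180,45))"
```

```text
t 0.1 rack [-284.3  514.9  194.8] tilt [ 0.1  0.  32.5] F [-0.3 -0.1 -0.4] q [ 1.13  0.24 -0.01  1.32  0.    1.57]
(-140, -90, 180, 0) [-0.8938, -0.8647, 0.0308, -0.0002, -0.0001, -0.0904]
(-140, -90, 180, 45) [-0.8938, -0.8647, 0.0308, -0.0357, -0.1216, -0.0855]
```

Call:
drive_tool(
  commands=[
    [-0.894,-0.865,0.03,0,0,-0.09,-1],
    [-0.894,-0.865,0.03,0,0,-0.09,-1],
    [-0.894,-0.865,0.03,0,0,-0.09,-1],
    [-0.894,-0.865,0.03,0,0,-0.09,-1],
    [-0.894,-0.865,0.03,0,0,-0.09,-1],
    [-0.894,-0.865,0.03,0,0,-0.09,-1],
    [-0.894,-0.865,0.03,0,0,-0.09,-1],
    [-0.894,-0.865,0.03,0,0,-0.09,-1],
  ],
)

```text
time: 0.77
tool_pos: [0.3387, 0.1702, 0.1876]
tcp_rot: [0.0, -0.061, 0.998, -0.0]
force: [1.7, 0.5, 0.3]
finger_gap: 0.0002
grasp_force: 0.0
```

```bash
python3 -c "
from h import *
go((-140,-90,180,0),(-140,-90,180,45))"
```

```text
t 0.77 rack [-209.2  199.6  187.6] tilt [ 0.  -0.   0.1] F [1.7 0.5 0.3] q [ 0.47 -0.01 -0.32  1.26 -0.    0.34]
(-140, -90, 180, 0) [-0.1394, -0.579, 0.0152, -0.0, 0.0, -0.0003]
(-140, -90, 180, 45) [-0.1394, -0.579, 0.0152, -0.0001, -0.125, -0.0002]
```

Call:
drive_tool(
  commands=[
    [-0.14,-0.58,0.015,0,-0.125,0,-1],
    [-0.14,-0.58,0.015,0,-0.125,0,-1],
    [-0.14,-0.58,0.015,0,-0.125,0,-1],
    [-0.14,-0.58,0.015,0,-0.125,0,-1],
    [-0.14,-0.58,0.015,0,-0.125,0,-1],
    [-0.14,-0.58,0.015,0,-0.125,0,-1],
    [-0.14,-0.58,0.015,0,-0.125,0,-1],
    [-0.14,-0.58,0.015,0,-0.125,0,-1],
  ],
)

```text
time: 1.43
tool_pos: [0.4331, -0.0768, 0.1795]
tcp_rot: [0.374, -0.056, 0.925, 0.024]
force: [1.3, 0.6, -0.1]
finger_gap: -0.0
grasp_force: 0.0
```

Call:
drive_tool(
  commands=[
    [0,0,0,0,0,0,-1],
    [0,0,0,0,0,0,-1],
    [0,0,0,0,0,0,-1],
    [0,0,0,0,0,0,-1],
    [0,0,0,0,0,0,-1],
    [0,0,0,0,0,0,-1],
    [0,0,0,0,0,0,-1],
    [0,0,0,0,0,0,-1],
  ],
)

```text
time: 2.1
tool_pos: [0.4345, -0.0751, 0.1795]
tcp_rot: [0.372, -0.057, 0.926, 0.025]
force: [0.6, 0.3, -0.4]
finger_gap: -0.0002
grasp_force: 0.0
```

```bash
python3 -c "
from h import *
go((-140,-90,180,45),(-130,-90,60,45),(-90,-90,40,45),(-60,-90,40,45))
from cell import arm
import cv2
d=arm.snapshot('side')['color'][130:280,120:320,::-1]
cv2.imwrite('pics/a.png',cv2.resize(d,(800,600)))"
```

```text
t 2.1 rack [-144.5  -55.6  179.5] tilt [ -0.3 -43.7   0.1] F [ 0.6  0.3 -0.4] q [-0.49 -0.37 -0.94  0.34  0.41 -0.47]
(-140, -90, 180, 45) [-0.0074, -0.0687, 0.0051, 0.0006, -0.0035, -0.0005]
(-130, -90, 60, 45) [0.1441, -0.0699, 0.1923, 0.0006, -0.0035, -0.0005]
(-90, -90, 40, 45) [0.114, -0.0702, 0.2766, 0.0006, -0.0035, -0.0005]
(-60, -90, 40, 45) [0.0706, -0.0702, 0.318, 0.0006, -0.0035, -0.0005]
```

View pics/a.png

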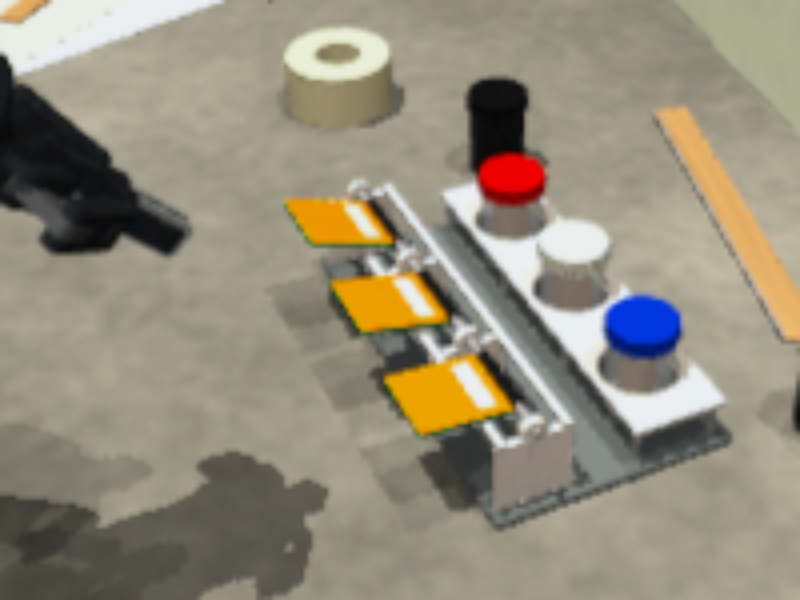

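The shut fingers (160,225) are tilted and pointing forward, tag_3 at (450,395), nothing disturbed. Descending in front of the tag.

Call:
drive_tool(
  commands=[
    [0.144,-0.07,0.192,0,-0.0035,0,-1],
    [0.144,-0.07,0.192,0,-0.0035,0,-1],
    [0.144,-0.07,0.192,0,-0.0035,0,-1],
    [0.144,-0.07,0.192,0,-0.0035,0,-1],
    [0.144,-0.07,0.192,0,-0.0035,0,-1],
    [0.144,-0.07,0.192,0,-0.0035,0,-1],
    [0.114,-0.07,0.277,0,-0.0035,0,-1],
    [0.114,-0.07,0.277,0,-0.0035,0,-1],
  ],
)

```text
time: 2.82
tool_pos: [0.5019, -0.1087, 0.0481]
tcp_rot: [0.38, -0.057, 0.923, 0.026]
force: [0.9, 0.2, 0.2]
finger_gap: 0.0002
grasp_force: 0.0
```

```bash
python3 -c "
from h import *
go((-90,-90,38,45),(-60,-90,38,45),(-58,-90,60,45),(-54,-90,80,45))"
```

```text
t 2.82 rack [-81.8 -97.3  48.1] tilt [ -0.3 -44.8   0. ] F [0.9 0.2 0.2] q [-0.49  0.1  -1.14 -0.34  0.42 -0.46]
(-90, -90, 38, 45) [0.0259, 0.0145, 0.0028, 0.0008, -0.0005, -0.0004]
(-60, -90, 38, 45) [-0.0167, 0.0144, 0.0451, 0.0008, -0.0005, -0.0004]
(-58, -90, 60, 45) [-0.0505, 0.0146, 0.0167, 0.0008, -0.0005, -0.0004]
(-54, -90, 80, 45) [-0.0844, 0.0148, -0.0061, 0.0008, -0.0005, -0.0004]
```

Call:
drive_tool(
  commands=[
    [-0.0167,0.0144,0.045,0,0,0,-1],
    [-0.0167,0.0144,0.045,0,0,0,-1],
    [-0.0167,0.0144,0.045,0,0,0,-1],
    [-0.0167,0.0144,0.045,0,0,0,-1],
    [-0.0167,0.0144,0.045,0,0,0,-1],
    [-0.0167,0.0144,0.045,0,0,0,-1],
    [-0.0167,0.0144,0.045,0,0,0,-1],
    [-0.0167,0.0144,0.045,0,0,0,-1],
  ],
)

```text
time: 3.48
tool_pos: [0.5177, -0.098, 0.036]
tcp_rot: [0.378, -0.056, 0.924, 0.028]
force: [0.1, -1.1, 0.2]
finger_gap: -0.0001
grasp_force: 0.0
```

```bash
python3 -c "
from h import *
go((-60,-90,38,45),(-58,-90,58,45),(-54,-90,80,45),(-45,-90,100,45),(-30,-90,110,45))
from cell import arm
import cv2
d=arm.snapshot('side')['color'][130:280,120:320,::-1]
cv2.imwrite('pics/b.png',cv2.resize(d,(800,600)))"
```

```text
t 3.48 rack [-64.8 -88.7  36. ] tilt [ -0.5 -44.5   0.1] F [ 0.1 -1.1  0.2] q [-0.44  0.15 -1.14 -0.41  0.39 -0.42]
(-60, -90, 38, 45) [-0.0096, -0.0025, 0.0039, 0.0011, -0.0013, -0.0008]
(-58, -90, 58, 45) [-0.0405, -0.0022, -0.0218, 0.0011, -0.0013, -0.0008]
(-54, -90, 80, 45) [-0.077, -0.0019, -0.0476, 0.0011, -0.0013, -0.0008]
(-45, -90, 100, 45) [-0.1179, -0.0016, -0.0635, 0.0011, -0.0013, -0.0008]
(-30, -90, 110, 45) [-0.1533, -0.0014, -0.0567, 0.0011, -0.0013, -0.0008]
```

View pics/b.png

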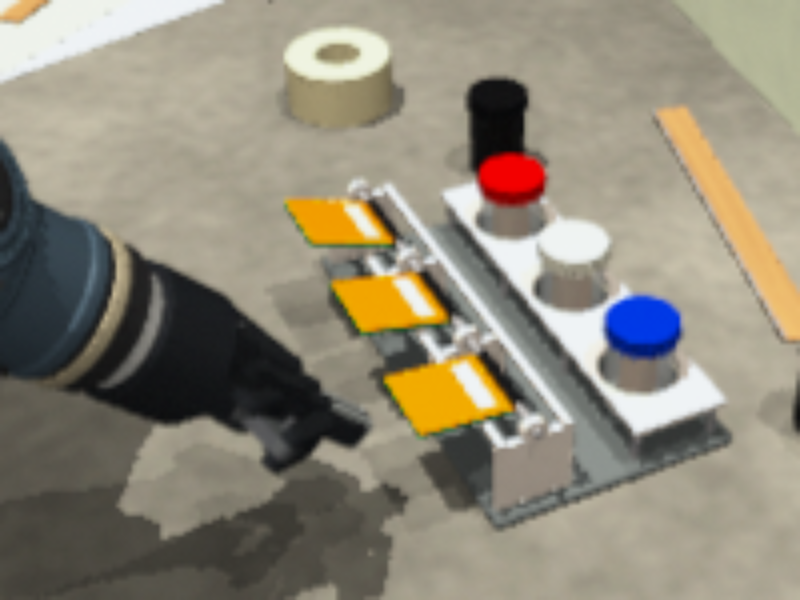

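Tip at (350,425), just below/in front of tag_3's edge, tag untouched. Going a little further under, then lifting.

Call:
drive_tool(
  commands=[
    [-0.014,-0.0025,0.016,0,0,0,-1],
    [-0.014,-0.0025,0.016,0,0,0,-1],
    [-0.014,-0.0025,0.016,0,0,0,-1],
    [-0.04,-0.002,-0.018,0,0,0,-1],
    [-0.055,-0.002,-0.032,0,0,0,-1],
    [-0.077,-0.002,-0.046,0,0,0,-1],
    [-0.077,-0.002,-0.046,0,0,0,-1],
    [-0.077,-0.002,-0.046,0,0,0,-1],
  ],
)

```text
time: 4.2
tool_pos: [0.5298, -0.0977, 0.0795]
tcp_rot: [0.378, -0.057, 0.924, 0.028]
force: [-1.1, 0.6, -0.0]
finger_gap: -0.0003
grasp_force: 0.0
```

```bash
python3 -c "
from h import *
go((-50,-90,82,45),(-33,-90,102,45),(-15,-90,108,40),(10,-90,108,30))
from cell import arm
import cv2
d=arm.snapshot('side')['color'][130:280,120:320,::-1]
cv2.imwrite('pics/c.png',cv2.resize(d,(800,600)))"
```

```text
t 4.2 rack [-52.8 -89.9  79.5] tilt [ -0.5 -44.5   0. ] F [-1.1  0.6 -0. ] q [-0.42  0.04 -1.04 -0.2   0.38 -0.4 ]
(-50, -90, 82, 45) [-0.0074, -0.0002, 0.0003, 0.0012, -0.0013, -0.0006]
(-33, -90, 102, 45) [-0.0597, 0.0001, -0.0043, 0.0012, -0.0013, -0.0006]
(-15, -90, 108, 40) [-0.0938, 0.0001, 0.0124, 0.0012, 0.0126, -0.0006]
(10, -90, 108, 30) [-0.1294, -0.0, 0.0475, 0.0013, 0.0404, -0.0005]
```

View pics/c.png

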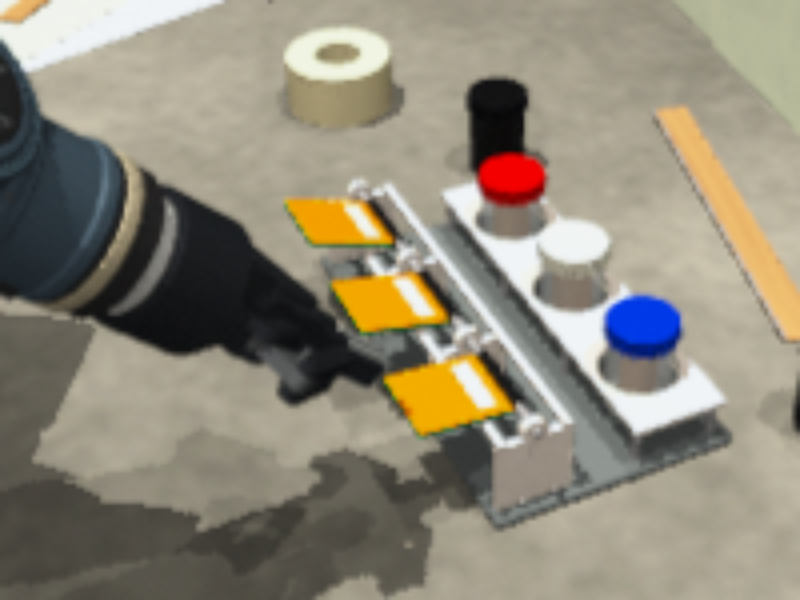

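The tip reaches the tag's edge at (385,380), and tag_3 hardly seems turned; checking by projection.

```bash
python3 -c "
from h import *
d=dict(np.load('side.npz'))
p=np.array([.5298,-.0977,.0795]);B=BASE*R.from_euler('y',-45,degrees=True)
f=lambda P:((proj(d,P)-[120,130])*4).round().tolist()
print('tcp,back30',f([p,p+B.apply([0,0,-.03]),p+B.apply([-.011,0,0]),p+B.apply([.011,0,0])]))
for a in(.08,.2,.35,.5):
  L=[(-.065*np.cos(a),y,.065+.065*np.sin(a)) for y in(-.117,-.063)]
  print(a,f(Y.apply(L)+P))
go((-85,-90,60,45),(-70,-90,36,45),(-90,-90,75,45))
"
```

```text
tcp,back30 [[418.0, 387.0], [383.0, 371.0], [430.0, 373.0], [407.0, 401.0]]
0.08 [[419.0, 434.0], [382.0, 377.0]]
0.2 [[420.0, 424.0], [383.0, 367.0]]
0.35 [[424.0, 410.0], [387.0, 354.0]]
0.5 [[430.0, 397.0], [393.0, 341.0]]
t 4.25 rack [-53.4 -89.5  78.6] tilt [ -0.5 -44.5   0.1] F [-0.2  0.  -0.3] q [-0.42  0.04 -1.04 -0.2   0.38 -0.4 ]
(-85, -90, 60, 45) [0.0711, -0.0011, -0.0178, 0.0013, -0.0015, -0.0007]
(-70, -90, 36, 45) [0.0833, -0.0016, 0.0375, 0.0013, -0.0015, -0.0007]
(-90, -90, 75, 45) [0.0572, -0.0008, -0.0462, 0.0013, -0.0015, -0.0007]
```

```bash
python3 -c "
from h import *
from cell import arm
import cv2
d=dict(np.load('side.npz'));e=dict(np.load('scene.npz'))
print('b tip',((proj(d,[[.5177,-.098,.036]])-[120,130])*4).round())
s=arm.get_state();print(s['tool_pos'],s['force'])
print('scene tip',((proj(e,[s['tool_pos']])-[190,130])*6).round())
c=arm.snapshot('scene')['color'][130:230,190:320,::-1]
cv2.imwrite('pics/d.png',cv2.resize(c,(780,600),interpolation=cv2.INTER_CUBIC))"
```

```text
b tip [[401. 445.]]
[ 0.52908849 -0.09745977  0.07856332] [-0.15646861  0.00055762 -0.31259243]
scene tip [[127. 266.]]
```

View pics/d.png

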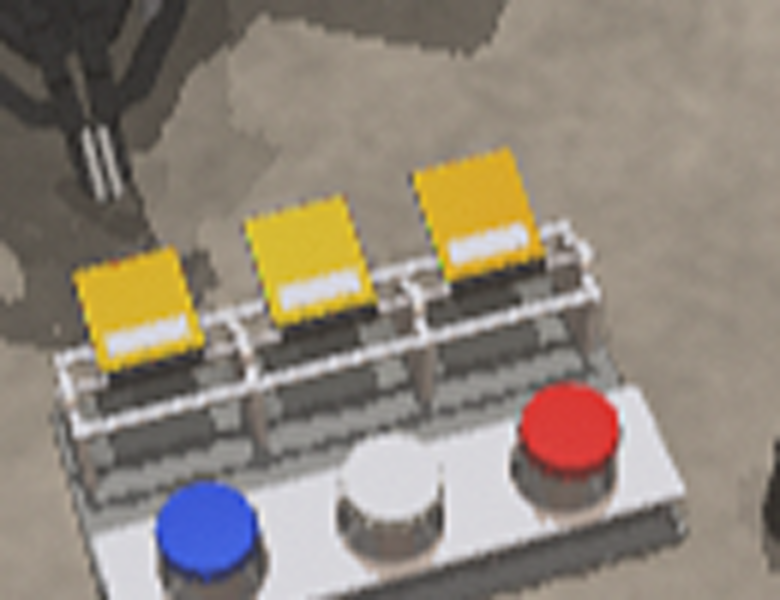

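The scene view shows the finger tip at about (108,198), short of where the reported TCP projects (127,266). Triangulating the visible tip.

```bash
python3 -c "
from h import *
from scipy.optimize import least_squares
from cell import arm
d=dict(np.load('side.npz'));e=dict(np.load('scene.npz'))
f=lambda x:np.r_[(proj(d,[x])-[120+380/4,130+374/4]).ravel(),(proj(e,[x])-[190+108/6,130+198/6]).ravel()]
s=least_squares(f,[.5,-.1,.1]);print(s.x,s.fun.round(1))
t=arm.get_state();v=rot(t['tcp_rot']).inv().apply(s.x-t['tool_pos']);print('tool frame',v,'rack',Y.inv().apply(s.x-P))
import cv2
# start-pose check: where does the TCP project
print(arm.snapshot('wrist')['tool_from_camera'])
"
```

```text
[ 0.50505665 -0.10288857  0.10247537] [-0.4 -0.3 -0.3  0.7]
tool frame [ 0.00010914 -0.00230861 -0.03441931] rack [-0.07791517 -0.09195789  0.10247537]
[[ 4.18538245e-04 -9.55575990e-01 -2.94744555e-01  7.21452375e-02]
 [ 9.99999602e-01  1.67727483e-04  8.76222199e-04 -7.11507278e-04]
 [-7.87860133e-04 -2.94744805e-01  9.55575680e-01 -1.78544133e-01]
 [ 0.00000000e+00  0.00000000e+00  0.00000000e+00  1.00000000e+00]]
```

```bash
sed -i 's/T=rot(s\["tcp_rot"\]);p=np.array(s\["tool_pos"\])/T=rot(s["tcp_rot"]);p=np.array(s["tool_pos"])+T.apply([0,0,-.034])/; s/^        d=T.inv().*/        G=BASE*R.from_euler("y",-a,degrees=True); d=T.inv().apply(P+Y.apply(np.array([x,y,z])\/1e3)+G.apply([0,0,.034])-p-T.apply([0,0,.034]))\/.5/' h.py
python3 -c "
from h import *
from cell import arm
print(arm.grip_point_offset)
d=dict(np.load('side.npz'))
p=np.array([.4345,-.0751,.1795]);z=rot([.372,-.057,.926,.025]).apply([0,0,1])
print('a: tcp, tip',((proj(d,[p,p-.034*z])-[120,130])*4).round())
go((-95,-90,90,45),(-85,-90,50,45),(-58,-90,40,45))"
```

```text
0.0187
a: tcp, tip [[231. 262.]
 [183. 236.]]
t 4.35 rack [-77.7 -89.6 102. ] tilt [ -0.6 -44.4   0.1] F [ 0.7  0.1 -1.6] q [-0.42  0.04 -1.04 -0.2   0.38 -0.4 ]
(-95, -90, 90, 45) [0.0408, -0.0015, -0.0071, 0.0014, -0.0017, -0.0008]
(-85, -90, 50, 45) [0.0825, -0.0024, 0.0641, 0.0014, -0.0017, -0.0008]
(-58, -90, 40, 45) [0.0579, -0.0027, 0.1162, 0.0014, -0.0017, -0.0008]
```

The first picture confirms it (tip predicted at (183,236), seen at (185,230)): the visible fingers end about 34 mm behind the reported TCP. I plan on the seen tip from here.

Call:
drive_tool(
  commands=[
    [0.04,-0.0015,-0.007,0,0,0,-1],
    [0.082,-0.002,0.064,0,0,0,-1],
    [0.082,-0.002,0.064,0,0,0,-1],
    [0.082,-0.002,0.064,0,0,0,-1],
    [0.058,-0.003,0.116,0,0,0,-1],
    [0.058,-0.003,0.116,0,0,0,-1],
    [0.058,-0.003,0.116,0,0,0,-1],
    [0.058,-0.003,0.116,0,0,0,-1],
  ],
)

```text
time: 5.02
tool_pos: [0.5482, -0.0954, 0.0178]
tcp_rot: [0.377, -0.057, 0.924, 0.028]
force: [-1.3, 0.3, 0.1]
finger_gap: 0.0002
grasp_force: 0.0
```

```bash
python3 -c "
from h import *
go((-56,-90,38,45),(-56,-90,60,45),(-51,-90,82,45),(-33,-90,102,45),(-15,-90,108,45))"
```

```text
t 5.02 rack [-58.  -90.2  42.1] tilt [ -0.6 -44.4   0. ] F [-1.3  0.3  0.1] q [-0.39  0.24 -1.12 -0.49  0.36 -0.38]
(-56, -90, 38, 45) [0.0022, -0.0003, 0.0086, 0.0014, -0.0015, -0.0007]
(-56, -90, 60, 45) [-0.0286, 0.0001, -0.0228, 0.0014, -0.0015, -0.0007]
(-51, -90, 82, 45) [-0.0665, 0.0005, -0.0472, 0.0014, -0.0015, -0.0007]
(-33, -90, 102, 45) [-0.1202, 0.0008, -0.0506, 0.0014, -0.0015, -0.0007]
(-15, -90, 108, 45) [-0.1543, 0.0008, -0.0339, 0.0014, -0.0015, -0.0007]
```

Call:
drive_tool(
  commands=[
    [-0.029,0,-0.023,0,0,0,-1],
    [-0.048,0,-0.036,0,0,0,-1],
    [-0.066,0,-0.047,0,0,0,-1],
    [-0.093,0,-0.05,0,0,0,-1],
    [-0.12,0.001,-0.051,0,0,0,-1],
    [-0.138,0.001,-0.043,0,0,0,-1],
    [-0.154,0.001,-0.034,0,0,0,-1],
    [-0.154,0.001,-0.034,0,0,0,-1],
  ],
)

```text
time: 5.68
tool_pos: [0.5934, -0.0908, 0.0849]
tcp_rot: [0.379, -0.057, 0.923, 0.028]
force: [0.2, -0.2, -0.3]
finger_gap: 0.0002
grasp_force: 0.0
```

```bash
python3 -c "
from h import *
go((-15,-90,108,45),(5,-90,108,40),(20,-90,105,35),(35,-90,95,30),(38,-90,85,25),(38,-90,78,25))
from cell import arm
import cv2
d=arm.snapshot('side')['color'][130:280,120:320,::-1]
cv2.imwrite('pics/e.png',cv2.resize(d,(800,600)))"
```

```text
t 5.68 rack [-12.6 -91.1 109.1] tilt [ -0.5 -44.6   0. ] F [ 0.2 -0.2 -0.3] q [-0.33  0.11 -0.94 -0.2   0.32 -0.33]
(-15, -90, 108, 45) [0.0045, 0.0018, -0.0018, 0.0012, -0.001, -0.0005]
(5, -90, 108, 40) [-0.018, 0.0016, 0.0261, 0.0012, 0.0128, -0.0005]
(20, -90, 105, 35) [-0.0293, 0.0015, 0.0507, 0.0012, 0.0267, -0.0004]
(35, -90, 95, 30) [-0.0308, 0.0012, 0.0848, 0.0012, 0.0406, -0.0004]
(38, -90, 85, 25) [-0.0154, 0.0011, 0.1015, 0.0013, 0.0545, -0.0003]
(38, -90, 78, 25) [-0.0055, 0.001, 0.1114, 0.0013, 0.0545, -0.0003]
```

View pics/e.png

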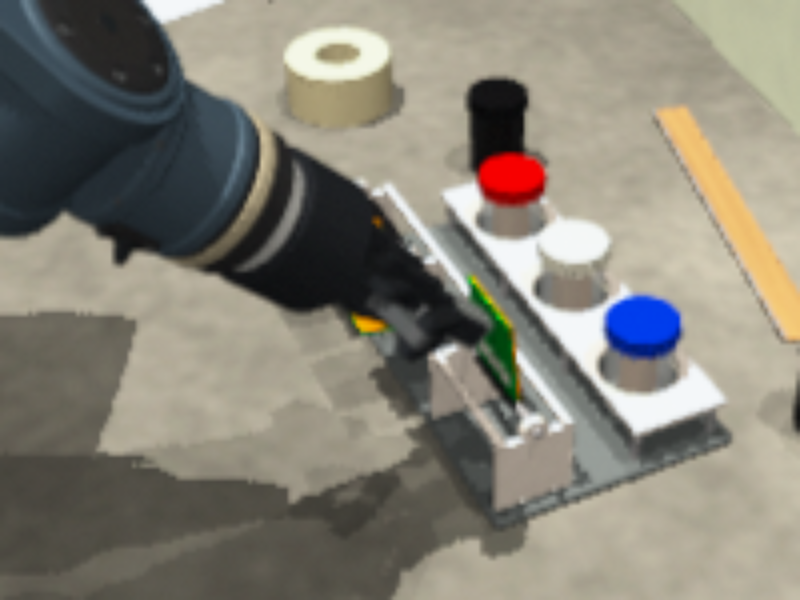

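Tag_3 is upright with its green face to the fingers (495,340). Pushing it on over.

Call:
drive_tool(
  commands=[
    [-0.009,0.002,0.013,0,0.006,0,-1],
    [-0.018,0.002,0.026,0,0.013,0,-1],
    [-0.024,0.0015,0.038,0,0.02,0,-1],
    [-0.029,0.0015,0.051,0,0.027,0,-1],
    [-0.03,0.001,0.068,0,0.034,0,-1],
    [-0.031,0.001,0.085,0,0.041,0,-1],
    [-0.015,0.001,0.101,0,0.0545,0,-1],
    [-0.015,0.001,0.101,0,0.0545,0,-1],
  ],
)

```text
time: 6.4
tool_pos: [0.6333, -0.0847, 0.0513]
tcp_rot: [0.212, -0.061, 0.975, 0.018]
force: [0.1, -0.6, 0.8]
finger_gap: 0.0001
grasp_force: 0.0
```

```bash
python3 -c "
from h import *
go((38,-90,80,25),(38,-90,75,25),(38,-90,70,25),(38,-90,66,25))"
```

```text
t 6.4 rack [ 37.4 -90.1  82.2] tilt [ -0.6 -24.6  -0.1] F [ 0.1 -0.6  0.8] q [-0.21  0.26 -0.51  0.4   0.15 -0.31]
(38, -90, 80, 25) [0.0003, -0.0006, 0.0044, 0.0015, -0.0011, -0.0002]
(38, -90, 75, 25) [0.0045, -0.0007, 0.0135, 0.0015, -0.0011, -0.0002]
(38, -90, 70, 25) [0.0087, -0.0008, 0.0226, 0.0015, -0.0011, -0.0002]
(38, -90, 66, 25) [0.012, -0.0008, 0.0299, 0.0015, -0.0011, -0.0002]
```

Call:
drive_tool(
  commands=[
    [0.002,0,0.007,0,0,0,-1],
    [0.0045,0,0.0135,0,0,0,-1],
    [0.006,0,0.017,0,0,0,-1],
    [0.007,0,0.02,0,0,0,-1],
    [0.008,0,0.0226,0,0,0,-1],
    [0.008,0,0.0226,0,0,0,-1],
    [0.008,0,0.0226,0,0,0,-1],
    [0.008,0,0.0226,0,0,0,-1],
  ],
)

```text
time: 7.07
tool_pos: [0.6331, -0.0846, 0.0406]
tcp_rot: [0.215, -0.061, 0.975, 0.018]
force: [-0.0, 0.5, -0.7]
finger_gap: -0.0001
grasp_force: 0.0
```

```bash
python3 -c "
from h import *
go((38,-90,70,25),(38,-90,68,25),(38,-90,66,25),(38,-90,64,25))"
```

```text
t 7.07 rack [ 37.2 -90.   71.4] tilt [ -0.5 -24.9  -0. ] F [-0.   0.5 -0.7] q [-0.21  0.27 -0.53  0.36  0.15 -0.31]
(38, -90, 70, 25) [-0.0005, -0.0007, 0.0033, 0.0014, -0.0004, -0.0003]
(38, -90, 68, 25) [0.0012, -0.0007, 0.0069, 0.0014, -0.0004, -0.0003]
(38, -90, 66, 25) [0.0028, -0.0007, 0.0105, 0.0014, -0.0004, -0.0003]
(38, -90, 64, 25) [0.0045, -0.0008, 0.0142, 0.0014, -0.0004, -0.0003]
```

Call:
drive_tool(
  commands=[
    [0,0,0.0035,0,0,0,-1],
    [0,0,0.0035,0,0,0,-1],
    [0.001,0,0.005,0,0,0,-1],
    [0.001,0,0.005,0,0,0,-1],
    [0.001,0,0.007,0,0,0,-1],
    [0.001,0,0.007,0,0,0,-1],
    [0.001,0,0.007,0,0,0,-1],
    [0.001,0,0.007,0,0,0,-1],
  ],
)

```text
time: 7.73
tool_pos: [0.6343, -0.0845, 0.0375]
tcp_rot: [0.215, -0.061, 0.975, 0.018]
force: [-3.1, -0.7, 6.3]
finger_gap: -0.0001
grasp_force: 3.2
```

```bash
python3 -c "
from h import *
go((38,-90,68,25),(38,-90,66,25),(38,-90,64,25))"
```

```text
t 7.73 rack [ 38.3 -90.   68.3] tilt [ -0.5 -24.9  -0. ] F [-3.1 -0.7  6.3] q [-0.21  0.28 -0.53  0.35  0.15 -0.3 ]
(38, -90, 68, 25) [0.0006, -0.0007, 0.0003, 0.0014, -0.0004, -0.0003]
(38, -90, 66, 25) [0.0023, -0.0007, 0.0039, 0.0014, -0.0004, -0.0003]
(38, -90, 64, 25) [0.004, -0.0007, 0.0076, 0.0014, -0.0004, -0.0003]
```

Firm contact (6 N) at the expected rest height. One small extra press, then lift straight off.

Call:
drive_tool(
  commands=[
    [0.001,0,0.002,0,0,0,-1],
    [0.001,0,0.002,0,0,0,-1],
    [-0.008,0,-0.018,0,0,0,-1],
    [-0.04,0,-0.09,0,0,0,-1],
    [-0.08,0,-0.18,0,0,0,-1],
    [-0.08,0,-0.18,0,0,0,-1],
    [-0.08,0,-0.18,0,0,0,-1],
    [-0.08,0,-0.18,0,0,0,-1],
  ],
)

```text
time: 8.4
tool_pos: [0.6331, -0.0855, 0.1362]
tcp_rot: [0.215, -0.061, 0.975, 0.018]
force: [-0.8, 0.9, -1.3]
finger_gap: -0.0001
grasp_force: 0.0
```

```bash
python3 -c "
from h import *
go((-90,-90,200,25))"
```

```text
t 8.4 rack [ 37.  -90.8 167. ] tilt [ -0.5 -24.9  -0. ] F [-0.8  0.9 -1.3] q [-0.21  0.17 -0.38  0.61  0.15 -0.31]
(-90, -90, 200, 25) [0.2025, 0.0022, -0.1669, 0.0014, -0.0002, -0.0002]
```

Call:
drive_tool(
  commands=[
    [0.2,0,-0.167,0,0,0,-1],
    [0.2,0,-0.167,0,0,0,-1],
    [0.2,0,-0.167,0,0,0,-1],
    [0.2,0,-0.167,0,0,0,-1],
    [0.2,0,-0.167,0,0,0,-1],
    [0.2,0,-0.167,0,0,0,-1],
    [0.2,0,-0.167,0,0,0,-1],
    [0.2,0,-0.167,0,0,0,-1],
  ],
)

```text
time: 9.07
tool_pos: [0.5088, -0.1014, 0.1683]
tcp_rot: [0.214, -0.061, 0.975, 0.018]
force: [0.9, 0.3, -0.4]
finger_gap: 0.0001
grasp_force: 0.0
```

```bash
python3 -c "
from h import *
from cell import arm
import cv2
a=arm.snapshot('side')['color'][175:255,190:310,::-1];b=arm.snapshot('scene')['color'][145:225,190:310,::-1]
m=lambda c:cv2.resize(c,(450,300),interpolation=cv2.INTER_CUBIC)
cv2.imwrite('pics/f.png',np.vstack([m(a),m(b)]))
go()
d=dict(np.load('side.npz'))
for t in (3.1416,3.0,2.85):
  L=[(-.065*np.cos(t),y,.065+.065*np.sin(t)) for y in(-.117,-.063)]
  print(t,((proj(d,Y.apply(L)+P)-[190,175])*3.75).round().tolist(),((proj(dict(np.load('scene.npz')),Y.apply(L)+P)-[190,145])*3.75+[0,300]).round().tolist())"
```

```text
t 9.17 rack [-88.4 -91.2 199.3] tilt [ -0.6 -24.8  -0. ] F [-0.3 -0.   0.2] q [-0.32 -0.05 -0.53  0.71  0.19 -0.41]
3.1416 [[313.0, 182.0], [273.0, 134.0]] [[84.0, 550.0], [152.0, 531.0]]
3.0 [[313.0, 172.0], [273.0, 124.0]] [[82.0, 543.0], [151.0, 524.0]]
2.85 [[311.0, 162.0], [271.0, 114.0]] [[81.0, 535.0], [149.0, 516.0]]
```

View pics/f.png

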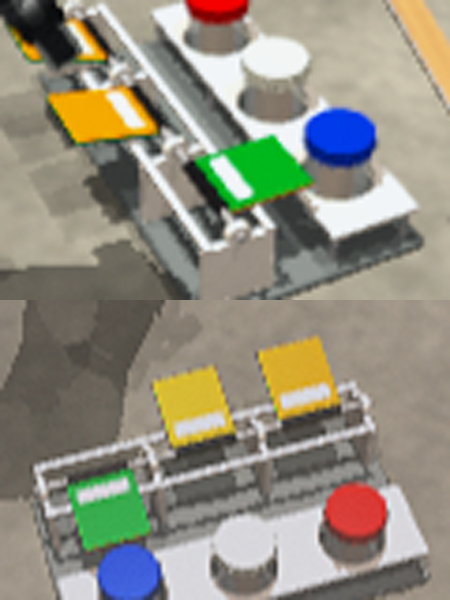

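Tag_3 lies green up. Its edge corners, seen at side (313,182), (273,135) and scene (85,549), (150,531), match the predictions for angle pi. The cups and the other two tags are unchanged.

```bash
python3 -c "
from cell import arm
print(arm.sign_off())"
```

```text
the job is handed in; nothing more can be done
None
```

Done: the right-hand tag (tag_3), in front of the blue-lidded cup, was pushed over with the shut fingertips and lies green side up on its rest on the cups' side; the cups and other two tags look unmoved, the arm is clear, and I handed it in at about 9 s after correcting for fingertips that sit about 34 mm behind the reported TCP.

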